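# Vent the water filter

### The job

Bleed the bench water filter: unscrew the small knurled lock nut of the vent valve on top of its head counter-clockwise as far as it goes (it stays on the pin), then press the freed vent pin all the way down with the fingers, hold it down for about two seconds and let it spring back up. Be gentle: the valve stem sits in soft rubber and must not be forced down or pulled up, and the glassware around the filter must stay where it stands.

Things in the scene. Friction and masses are not known exactly. Their poses are not given: they have to be found in the camera images.
- filter: Water filter, fixed to the bench: steel foot 150 mm square, amber sump, round grey head 116 mm across, its flat top 150 mm above the bench. Origin: centre of the foot's underside, z up. The vent valve stands on the head at x = -25, y = 0, known only to 3 mm each way; a hexagonal plug (20 mm across, 10 mm tall, not used) at x = +30; hose ports reach out to y = +/-106 mm, 135 mm up.
- nut (a joint): Turn of the knurled round steel lock nut (16 mm diameter, 12 mm tall, upright axis) in rad: 0 tight, grows counter-clockwise seen from above, stop at 3.6; starts at 0 to 0.4. Its centre when tight is 182 to 196 mm above the bench: how far the valve is screwed in is not known. It rises 1.6 mm per rad (5.8 mm in all), takes 0.05 N m to turn, stays where left, and rides down with the pin.
- pin (a joint): How far the brass vent pin is pressed in, in m: 0 up, 0.005 fully down, against a spring of 3 N at the top and 4.5 N at the bottom, then a stop. It runs up through the nut; its flat round head (9 mm diameter, 5 mm tall) has its top 20 mm above the tight nut's centre (14 mm above that of the unscrewed nut). While the nut is tight, the nut sits on the stem and blocks the pin.
- stem (a joint): How far the valve's brass stem (11 mm diameter, 26 mm long, below the nut, on a 26 mm wide rubber collar) is pushed down into its rubber seat, in m (negative: pulled up); 8 N per mm; 0 when left alone; more than 0.0015 either way damages it.
- beaker: Glass beaker, 72 mm across, 95 mm tall, standing loose by the filter; origin at the centre of its underside. Leave alone.
- flask: Glass conical flask, 74 mm across the foot, 104 mm tall, standing loose by the filter; origin at the centre of its underside. Leave alone.
- jar: Amber jar, 58 mm across, 85 mm tall, standing loose by the filter; origin at the centre of its underside. Leave alone.

How it is judged:
By the outcome, as a careful person would: the job done as asked, in the order asked, and still so for the second after the job is handed in, with the robot touching nothing.
It also fails if it takes over 72 s, if anything falls off the work surface, if the arm or the gripper's body presses on something with over 40 N, if the wrist force passes 120 N, or if a joint passes its speed limit or range.

### The arm

A 7-joint arm with a two-finger parallel gripper is mounted at the origin on the work surface. World frame = base frame: x ahead of the robot, y to its left, z up, the work surface at z = 0. Lengths are in m, angles in rad, forces in N, time in s.
With the tool pointing down it reaches from about 0.4 to 0.9 m from the base axis. Payload 5.6 kg.
Tool frame: the origin (TCP) lies midway between the tips of the shut fingers; the grasp point (between the pads) lies 19 mm behind it; y points along the fingers, z is the direction in which the jaws open and shut, and the axes are right-handed (so a half turn about y gives the same grasp; the last joint's range is limited). The gripper opens to 92 mm and grips with 3 to 60 N. Pads are 20 mm wide; open, the fingers measure 128 mm over their backs; the gripper's body (75 mm by 189 mm) begins 69 mm behind the grasp point.
Start: joints at [1.298, 0.468, -0.012, 1.603, 0.006, 1.071, -0.056], TCP at [0.148, -0.633, 0.215] pointing down, gripper open.
Joint ranges: [-2.53, 2.53], [-0.31, 2.02], [-1.57, 1.55], [0.28, 2.44], [-1.29, 4.43], [0.15, 1.84], [-2.92, 2.92]. Speed limits (rad/s): [2.57, 2.57, 3.14, 3.14, 3.14, 3.14, 3.14].

### API

Orientations are given as a 3x3 rotation matrix whose columns are the frame's x, y, z axes.
In Python, from station import env, effector, solver, viewer, workorder, search_frame, tip_of gives the robot as it stands. Calls block until the motion is done:
- env.reach(position, orientation): joint-space move of the TCP to a pose.
- env.movel(position, frame=None, rate=0.15): straight line of the TCP; frame=None keeps the orientation; rate is the mean speed in m/s.
- env.goto_joints(angles): joint-space move.
- effector.release() and effector.grasp(squeeze=None): open the fingers fully, or close them until they stop; squeeze is the grip in N (None keeps the last).
- env.pause(seconds).
- solver.inverse_kinematics(position, orientation): joint angles nearest the present ones, or None.
- env.sense(): the state.
- viewer.read_camera(name): name is "scene" or "top"; returns (picture, depth): 384x512x3 uint8, red, green, blue; 384x512 float32, m along the optical axis (not along the pixel's ray), 0 where there is no reading.
- viewer.camera_info(name): a dict with "intrinsics" (3x3 intrinsics, pixels), "eye" and "rotation" of the camera in the world. Camera axes: x right, y up, looking along -z (the intrinsics and any distortion apply to the point x, -y, -z); pixel columns grow to the right and rows downward; lengths in m; the calibration is good to about 2 mm. A picture is of the moment at which its call begins. camera_info takes no time and is no camera call.
A pose or a line that the arm cannot do raises env.PlanningError and nothing moves.
- workorder.finish_job(): hands the job in, once; it reports no verdict.
Trained networks look in the newest picture that a camera, given by its name, has taken for a name from the list of things; names that differ only in an ending like _2 or _b are one class to them, and where a whole thing is asked for, a point or a joint stands for the part that bears it (a point fixed in the world has none). Each returns a list of dicts, best first, with "score" (0 to 1); they miss things now and then, are a little off and sometimes report something else, mostly with a low value. They report only what shows in the picture. A call takes as long as a camera call.
- search_frame(camera, name): "at" ([x, y, z] in m, in world coordinates, good to about 4 mm: the middle of the surface that is visible of it).
- tip_of(camera, name): "at" ([x, y, z] in m, in world coordinates, good to about 4 mm: a listed point, or the origin of a listed thing).
The state is a dict: "t": time; "joint_positions": joint angles; "joint_velocities": joint speeds; "tau": joint torques, N m; "ee_pos": TCP position; "tcp_rot": TCP orientation; "wrist_force": force on the tool from outside, world axes, zero at the start; "moment": the same for the moment, N m; "gripper_width": finger opening in m.
Only numpy, scipy, OpenCV 4.12 (cv2) and the standard library are available. Lean on these libraries where they do the work, as an engineer would, in place of code of your own. Each camera call takes 0.05 s, during which the arm holds its last target.

## Working session

There is one attempt and no reset: what is moved stays moved. The work goes in short steps, each a Python script; the robot and the scene stay as the last script left them, time stands still between calls to the robot, and variables do not carry over. Pictures are saved under pics/ and viewed, and the job is handed in when it is done.

```bash
ls; mkdir -p pics
python3 - <<'E'
from station import env, effector, solver, viewer, workorder, search_frame, tip_of
import cv2, numpy as np
np.set_printoptions(precision=4,suppress=True)
s=env.sense(); print({k:np.round(v,3) for k,v in s.items()})
for c in ("scene","top"):
    p,d=viewer.read_camera(c); cv2.imwrite(f"pics/{c}0.png",p[:,:,::-1]); np.save(f"{c}0.npy",d)
    i=viewer.camera_info(c); print(c,i)
    for n in ("filter","nut","pin","stem","beaker","flask","jar"):
        print(c,n,[(np.round(r["at"],4),round(r["score"],2)) for r in search_frame(c,n)[:2]],[(np.round(r["at"],4),round(r["score"],2)) for r in tip_of(c,n)[:2]])
print(env.sense()["t"])
E
```

```text
pics
{'t': np.float64(0.0), 'joint_positions': array([ 1.298,  0.468, -0.012,  1.604,  0.006,  1.071, -0.056]), 'joint_velocities': array([ 0.001,  0.001, -0.   , -0.   ,  0.   , -0.003,  0.001]), 'tau': array([ -0.001, -52.058,  -0.013, -24.374,  -0.056,   0.017,   0.   ]), 'ee_pos': array([ 0.148, -0.632,  0.214]), 'tcp_rot': array([[-0.974, -0.001,  0.228],
       [-0.228,  0.002, -0.974],
       [ 0.   , -1.   , -0.002]]), 'wrist_force': array([0.61 , 0.092, 0.112]), 'moment': array([ 0.017, -0.003,  0.02 ]), 'gripper_width': np.float64(0.092)}
scene {'intrinsics': array([[410.4732,   0.    , 254.8194],
       [  0.    , 410.4732, 200.6001],
       [  0.    ,   0.    ,   1.    ]]), 'eye': array([1.1226, 0.2681, 0.7457]), 'rotation': array([[-0.3302, -0.6982,  0.6352],
       [ 0.9437, -0.2314,  0.2363],
       [-0.018 ,  0.6775,  0.7353]])}
scene filter [(array([0.6322, 0.134 , 0.0789]), 0.94)] [(array([ 0.6013,  0.1261, -0.0033]), 0.84)]Traceback (most recent call last):
  File "<stdin>", line 9, in <module>
ValueError: it knows: beaker, filter, flask, jar
```

Run:
```python
from station import env, effector, solver, viewer, workorder, search_frame, tip_of
import cv2, numpy as np
np.set_printoptions(precision=4,suppress=True)
for c in ("scene","top"):
    p,d=viewer.read_camera(c); cv2.imwrite(f"pics/{c}0.png",p[:,:,::-1]); np.save(f"{c}0.npy",d)
    i=viewer.camera_info(c); print(c,i)
    for n in ("filter","beaker","flask","jar","nut","pin","stem"):
      for f in (search_frame,tip_of):
        try: print(c,n,f.__name__,[(np.round(r["at"],4),round(r["score"],2)) for r in f(c,n)[:2]])
        except Exception as e: print(n,e)
print(env.sense()["t"])
```

```text
scene {'intrinsics': array([[410.4732,   0.    , 254.8194],
       [  0.    , 410.4732, 200.6001],
       [  0.    ,   0.    ,   1.    ]]), 'eye': array([1.1226, 0.2681, 0.7457]), 'rotation': array([[-0.3302, -0.6982,  0.6352],
       [ 0.9437, -0.2314,  0.2363],
       [-0.018 ,  0.6775,  0.7353]])}
scene filter call [(array([0.6357, 0.1281, 0.0801]), 0.67)]
scene filter call [(array([ 0.6008,  0.1276, -0.0044]), 0.87)]
scene beaker call [(array([0.4762, 0.023 , 0.0715]), 0.6)]
scene beaker call [(array([ 0.4648,  0.0301, -0.0027]), 0.87)]
scene flask call [(array([0.761 , 0.2483, 0.0428]), 0.71)]
scene flask call [(array([0.7454, 0.2498, 0.0003]), 0.63)]
scene jar call [(array([0.6972, 0.0042, 0.0652]), 0.97)]
scene jar call [(array([ 0.6823, -0.0054,  0.0012]), 0.97)]
scene nut call [(array([0.5939, 0.153 , 0.1915]), 0.55)]
nut it knows: beaker, filter, flask, jar
scene pin call [(array([0.5911, 0.1471, 0.1972]), 0.45)]
pin it knows: beaker, filter, flask, jar
scene stem call [(array([0.5907, 0.1484, 0.1931]), 0.66)]
stem it knows: beaker, filter, flask, jar
top {'intrinsics': arr
[... 342 characters left out ...]
([0.7391, 0.2403, 0.051 ]), 0.32)]
top filter call [(array([ 0.6013,  0.133 , -0.0017]), 0.7)]
top beaker call [(array([0.4626, 0.0219, 0.0224]), 0.57)]
top beaker call [(array([ 0.4728,  0.0255, -0.0004]), 0.86)]
top flask call [(array([0.7415, 0.2419, 0.0525]), 0.88)]
top flask call [(array([0.7495, 0.2515, 0.0038]), 0.55)]
top jar call [(array([ 0.6706, -0.0049,  0.0834]), 0.76)]
top jar call [(array([ 0.6792, -0.0005, -0.0018]), 0.87)]
top nut call [(array([0.5829, 0.1467, 0.1928]), 0.74), (array([0.5845, 0.1457, 0.1898]), 0.42)]
nut it knows: beaker, filter, flask, jar
top pin call []
pin it knows: beaker, filter, flask, jar
top stem call []
stem it knows: beaker, filter, flask, jar
1.4
```

View pics/scene0.png

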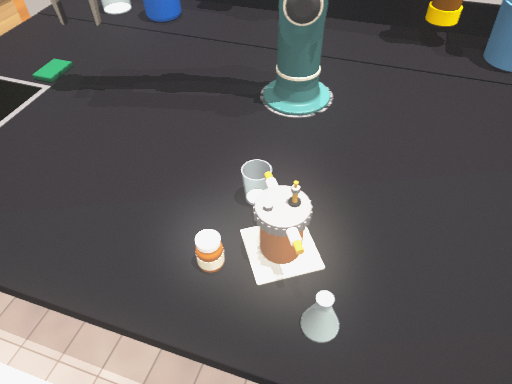

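View pics/top0.png

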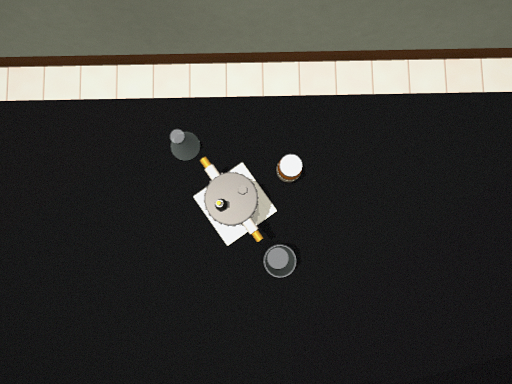

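The scene view shows the head at about (283,207) with the vent valve at (295,192). In the top view the valve is at (221,205) and the plug at (243,190). I'll zoom in next.

Run:
```python
import cv2, numpy as np
a=cv2.imread("pics/scene0.png")[170:230,245:325]; b=cv2.imread("pics/top0.png")[165:235,195:275]
cv2.imwrite("pics/z0.png",np.hstack([cv2.resize(a,(400,400*60//80),interpolation=2)[:300],cv2.resize(b,(400,350),interpolation=2)[:300]]))
d=np.load("scene0.npy"); print((d[178:212:2,286:308:2]*1000).astype(int))
d=np.load("top0.npy"); print((d[196:214,212:230]*1000).astype(int))
```

```text
[[1068 1066 1066 1064 1067 1065 1065 1065 1065 1065 1065]
 [1057 1057 1058 1062 1064 1062 1059 1062 1060 1059 1058]
 [1055 1055 1053 1054  763  762 1057 1056 1053 1053 1053]
 [1051 1051 1054 1050  764  763 1052 1048 1047 1050 1048]
 [ 834  837  837  775  770  770  773 1045 1047 1043 1045]
 [ 831  832    0  772  774  770  771 1040 1038 1040 1041]
 [ 829  827  829  772  769  770  772  829 1032 1035 1036]
 [ 823  824  823  775  773  772  777  823  823 1030 1034]
 [ 818  822  821  785  780  778  821  818  821  818 1027]
 [ 816  816  817  787  785  787  815  817  817  814  813]
 [ 815  814  807  791  788  791  806  812  811  813  814]
 [ 807  801  801  796  791  795  803  804  806  807  808]
 [ 806  799  799  797  797  798  800  803  801  806  806]
 [ 801  801  794  794  793  795  796  803  803  803  800]
 [ 800  798  800  795  792  797  797  800  797  794  797]
 [ 795  795  792  796  796  794  794  793  791  795  793]
 [ 791  793  792  793  790  791  791  792  789  790  794]]
[[778 779 779 777 776 778 779 780 778 779 779 780 779 778 780 777 778 780]
 [777 779 778 778 781 776 778 778 779 
[... 537 characters left out ...]
772 774 770 773 777 777]
 [776 777 776 775 735 734 735 735 734 733 736 739 772 773 775 774 774 777]
 [777 778 779 779 737 735 734 736 734 731 737 745 771 772 772 774 777 778]
 [774 777 777 778 772 772 739 734 734 742 772 774   0 772 774 776 780 778]
 [776 776 775 778 777 769 775 773 771 773 771 771 774 771 772 777 776 777]
 [776 777 776 776 776 772 770 771 772 768 772 771 772 772 775 777 774 774]
 [777 777 776 775 774 775 776 772 771 771 772 771 776 775 775 775 776 779]
 [776 776 775 775 777 775 777 778 778 776 776 776 775 776 776 777 775 776]
 [777 776 774 778 776 778 774 777 774 775 774 776 776 776 776 776 774 778]
 [774 776 774 774 775 775 772 777 775 777 776 774 775 778 776 774 775 774]]
```

View pics/z0.png

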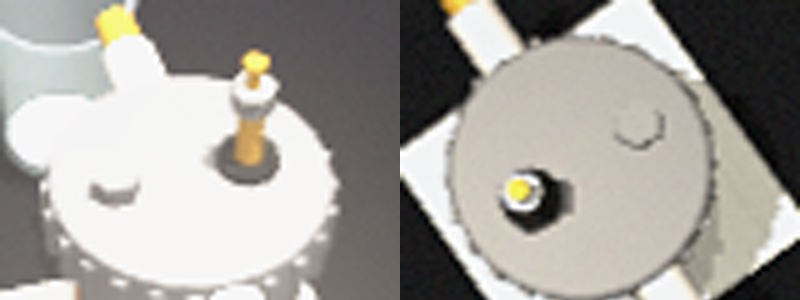

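```bash
cat > h.py <<'E'
import numpy as np, cv2
from station import env, effector, solver, viewer, workorder
np.set_printoptions(precision=4,suppress=True)
def cloud(d,i,r0,r1,c0,c1):
    K,e,R=i["intrinsics"],np.array(i["eye"]),np.array(i["rotation"])
    v,u=np.mgrid[r0:r1,c0:c1]; z=d[r0:r1,c0:c1]
    P=np.stack([(u-K[0,2])/K[0,0]*z,-(v-K[1,2])/K[1,1]*z,-z],-1)
    return P@R.T+e
def rot(yaw):  # tool down (y=-z), jaw axis z at yaw
    z=np.array([np.cos(yaw),np.sin(yaw),0]); y=np.array([0,0,-1.]); x=np.cross(y,z)
    return np.stack([x,y,z],1)
E
python3 - <<'E'
from h import *
for c,(r0,r1,c0,c1) in (("top",(194,216,208,234)),("scene",(178,212,284,310))):
    d=np.load(c+"0.npy"); i=viewer.camera_info(c)
    P=cloud(d,i,r0,r1,c0,c1).reshape(-1,3); dd=d[r0:r1,c0:c1].ravel()
    P=P[(dd>0)&(np.linalg.norm(P[:,:2]-[.585,.145],axis=1)<.03)]
    h,e=np.histogram(P[:,2],bins=np.arange(.13,.23,.003)); print(c,dict(zip(np.round(e[:-1],3).tolist(),h.tolist())))
    for lo,hi in ((.146,.1535),(.153,.16),(.16,.18),(.18,.2),(.186,.197),(.197,.202),(.2,.22)):
        q=P[(P[:,2]>lo)&(P[:,2]<hi)]
        if len(q): print(lo,hi,len(q),"mean",q.mean(0),"mid",(q.max(0)+q.min(0))/2, "ext",np.ptp(q,0))
print(env.sense()["t"])
# IK wrist ranges
for yaw in np.arange(-3.1,3.2,.4):
    q=solver.inverse_kinematics(np.array([.585,.146,.2]),rot(yaw)); print(round(yaw,2),None if q is None else np.array(q))
E
```

```text
top {0.13: 0, 0.133: 0, 0.136: 0, 0.139: 0, 0.142: 1, 0.145: 54, 0.148: 287, 0.151: 84, 0.154: 27, 0.157: 1, 0.16: 0, 0.163: 0, 0.166: 0, 0.169: 0, 0.172: 0, 0.175: 0, 0.178: 0, 0.181: 1, 0.184: 3, 0.187: 4, 0.19: 29, 0.193: 6, 0.196: 0, 0.199: 0, 0.202: 6, 0.205: 9, 0.208: 0, 0.211: 0, 0.214: 0, 0.217: 0, 0.22: 0, 0.223: 0, 0.226: 0}
0.146 0.1535 413 mean [0.5862 0.1471 0.1497] mid [0.5867 0.1489 0.1498] ext [0.0443 0.0503 0.0074]
0.153 0.16 49 mean [0.5842 0.1457 0.1544] mid [0.5905 0.1496 0.1552] ext [0.0312 0.0269 0.0044]
0.18 0.2 43 mean [0.5855 0.1473 0.1911] mid [0.5866 0.1479 0.1883] ext [0.0159 0.0142 0.0138]
0.186 0.197 41 mean [0.5857 0.1475 0.1915] mid [0.5866 0.1479 0.1906] ext [0.0159 0.0142 0.0091]
0.2 0.22 15 mean [0.5863 0.1484 0.2051] mid [0.5865 0.1484 0.2051] ext [0.0059 0.006  0.0026]
scene {0.13: 0, 0.133: 0, 0.136: 0, 0.139: 0, 0.142: 0, 0.145: 6, 0.148: 225, 0.151: 80, 0.154: 58, 0.157: 4, 0.16: 5, 0.163: 6, 0.166: 6, 0.169: 6, 0.172: 6, 0.175: 4, 0.178: 5, 0.181: 6, 0.184: 10, 0.187: 9, 0.19: 28, 0.193: 15, 0.196: 4, 0.199: 2, 0.202: 6, 0.205: 12, 0.208: 0, 0
[... 1032 characters left out ...]
1.0813 -2.1396]
-1.1 [ 0.3822  0.6114 -0.9634  1.6921  0.5474  1.1327 -1.8379]
-0.7 [ 0.4091  0.6358 -1.0128  1.6906  0.5845  1.1502 -1.4658]
-0.3 [ 0.4278  0.6547 -1.0487  1.6895  0.6122  1.1642 -1.0864]
0.1 [ 0.4362  0.664  -1.0655  1.6891  0.6254  1.1711 -0.6962]
0.5 [ 0.4483  0.6781 -1.0903  1.6884  0.645   1.1817 -0.3107]
0.9 [ 0.4594  0.692  -1.114   1.6878  0.664   1.1924  0.0753]
1.3 [ 0.4675  0.7028 -1.1317  1.6874  0.6784  1.2007  0.4648]
1.7 [ 0.4685  0.7042 -1.1339  1.6873  0.6802  1.2018  0.8635]
2.1 [ 0.5385  0.8396 -1.3246  1.6838  0.8431  1.3124  1.1482]
2.5 [ 0.5385  0.8396 -1.3246  1.6838  0.8431  1.3124  1.5482]
2.9 [ 0.5385  0.8396 -1.3246  1.6838  0.8431  1.3124  1.9482]
```

Run:
```python
from h import *
s=env.sense(); env.movel(s["ee_pos"]+np.array([0,0,.11]),rate=.25)
P=np.array([.5872,.1492,.30])
best=None
for yaw in np.arange(-2.6,-1.0,.1):
    q=solver.inverse_kinematics(P,rot(yaw))
    if q is None: continue
    q=np.array(q); c=abs(q[6]+2.1)+.5*abs(q[2])
    if best is None or c<best[0]: best=(c,yaw,q)
print(best)
env.goto_joints(best[2])
s=env.sense(); print(s["t"],s["ee_pos"],s["tcp_rot"],s["wrist_force"],s["moment"])
p,d=viewer.read_camera("scene"); cv2.imwrite("pics/s1.png",p[:,:,::-1])
```

```text
(np.float64(0.5380592453629813), np.float64(-1.399999999999999), array([ 0.4077,  0.5238, -1.0138,  1.5713,  0.456 ,  1.3027, -2.0689]))
5.1333 [0.5875 0.1483 0.2998] [[-0.9857 -0.0002  0.1685]
 [-0.1685 -0.0004 -0.9857]
 [ 0.0002 -1.      0.0003]] [-0.2299  0.3848 -0.8038] [-0.0372 -0.0297 -0.0185]
```

View pics/s1.png

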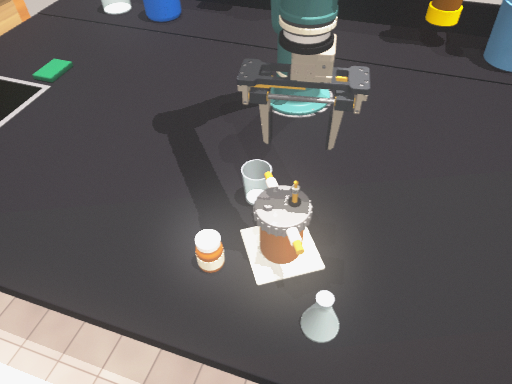

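Fingers hang open above the head, tips at (267,140) and (333,147), with the valve between them. Descending, then checking alignment.

Run:
```python
from h import *
env.movel(np.array([.5872,.1492,.168]),frame=rot(-1.4),rate=.08)
s=env.sense(); print(s["t"],s["ee_pos"],s["wrist_force"],s["moment"])
out=[]
for c,(r0,r1,c0,c1) in (("scene",(130,230,235,355)),("top",(150,250,165,285))):
    p,d=viewer.read_camera(c); out.append(cv2.resize(p[r0:r1,c0:c1,::-1],(400,333),interpolation=2)); np.save(c+"1.npy",d)
cv2.imwrite("pics/z2.png",np.hstack(out))
```

```text
6.9833 [0.5875 0.1493 0.1685] [-0.1783  0.1018 -0.5202] [ 0.0425 -0.0174  0.0382]
```

View pics/z2.png

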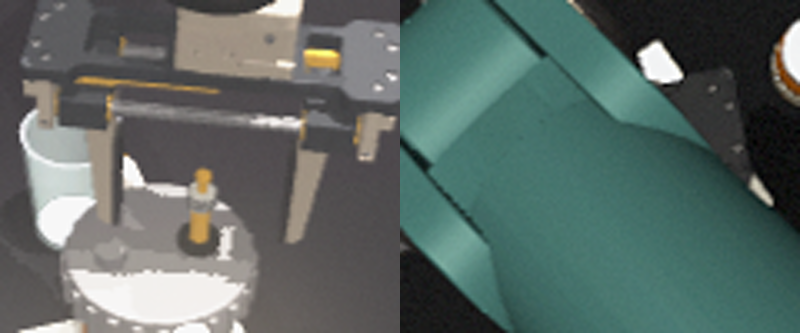

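Both fingers straddle the nut: tips at zoomed (108,222) and (292,240), nut at (202,195), so it is well centred. Grasping.

Run:
```python
from h import *
effector.grasp(14)
s=env.sense(); print(s["t"],s["gripper_width"],s["ee_pos"],s["wrist_force"],s["moment"],s["joint_positions"])
p,d=viewer.read_camera("scene"); cv2.imwrite("pics/z3.png",cv2.resize(p[130:230,235:355,::-1],(600,500),interpolation=2))
```

```text
8.225 0.015223182112699551 [0.5872 0.1494 0.168 ] [ 0.5583  0.5831 -1.2094] [ 0.0776 -0.0288  0.0227] [ 0.3518  0.6443 -0.9271  1.7135  0.5756  1.0807 -2.1615]
```

View pics/z3.png

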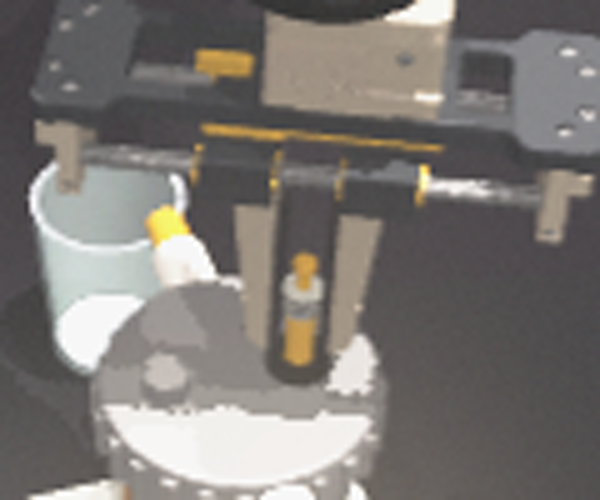

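The nut is held: width is 15.2 mm and side force is below 1 N. Now turning in small steps, rising along the thread while watching force and moment.

```bash
cat > turn.py <<'E'
from h import *
import sys
yaw0,n,dy,base=float(sys.argv[1]),int(sys.argv[2]),float(sys.argv[3]),np.array([.5872,.1492,float(sys.argv[4])])
f0=np.array([.5583,.5831,-1.2094])
y=yaw0; z=base[2]
for k in range(n):
    y+=dy; z+=.0016*dy
    q=solver.inverse_kinematics(np.array([base[0],base[1],z]),rot(y)); j=env.sense()["joint_positions"]
    if q is None or abs(np.array(q)-j).max()>dy+.2: print("IK jump",q,j); break
    env.goto_joints(q)
    s=env.sense(); print(round(s["t"],2),"yaw %.2f z %.4f"%(y,z),s["ee_pos"],s["wrist_force"],"mz %.3f w %.4f"%(s["moment"][2],s["gripper_width"]))
    if abs(s["wrist_force"][2]-f0[2])>6: print("fz"); break
E
python3 turn.py -1.4 4 .25 .168
```

```text
8.6 yaw -1.15 z 0.1684 [0.5871 0.1495 0.1683] [-1.1834  1.7147 -0.3309] mz 0.036 w 0.0152
8.93 yaw -0.90 z 0.1688 [0.587  0.1497 0.1688] [-0.8184  2.5261 -0.3303] mz 0.019 w 0.0154
9.25 yaw -0.65 z 0.1692 [0.5869 0.1498 0.1692] [-1.1392  3.62    0.082 ] mz 0.007 w 0.0156
9.57 yaw -0.40 z 0.1696 [0.5868 0.1498 0.1696] [-2.1152  4.2631  0.5939] mz 0.049 w 0.0155
```

Lateral load is growing (4 N in +y), so the axis is slightly off. I'll follow the lateral force with the tool.

```bash
python3 - <<'E'
s=open('turn.py').read()
s=s.replace('    if abs(s["wrist_force"][2]-f0','    base[:2]+=.0002*(s["wrist_force"]-f0)[:2]; z+=np.clip(.00005*(s["wrist_force"]-f0)[2],-.0001,.0001)\n    if abs(s["wrist_force"][2]-f0').replace(']),float','],float')
s+='\nprint(y,z,base)\n'
s=s.replace('base=np.array([.5872,.1492,float(sys.argv[4])])','base=np.array([float(sys.argv[5]),float(sys.argv[6]),float(sys.argv[4])])')
open('turn.py','w').write(s)
E
python3 turn.py -0.4 5 .25 .1697 .5867 .1500
```

```text
File "turn.py", line 3
    yaw0,n,dy,base=float(sys.argv[1]),int(sys.argv[2],float(sys.argv[3]),np.array([.5872,.1492,float(sys.argv[4])])
                                         ^
SyntaxError: '(' was never closed
```

```bash
python3 - <<'E'
s=open('turn.py').read().split("\n")
s[2]='yaw0,n,dy,base=float(sys.argv[1]),int(sys.argv[2]),float(sys.argv[3]),np.array([float(sys.argv[5]),float(sys.argv[6]),float(sys.argv[4])])'
open('turn.py','w').write("\n".join(s))
E
python3 turn.py -0.4 5 .25 .1697 .5867 .1500
```

```text
9.9 yaw -0.15 z 0.1701 [0.5866 0.15   0.17  ] [-2.1838  3.6621 -0.3554] mz -0.028 w 0.0152
10.22 yaw 0.10 z 0.1705 [0.5863 0.15   0.1704] [-1.4543  1.4716 -0.3427] mz 0.006 w 0.0151
10.55 yaw 0.35 z 0.1710 [0.5861 0.1501 0.1709] [-0.1421  0.1382 -0.2585] mz 0.008 w 0.0151
10.88 yaw 0.60 z 0.1714 [0.5859 0.1501 0.1713] [ 0.5383 -0.5676 -0.5532] mz 0.016 w 0.0154
11.21 yaw 0.85 z 0.1719 [0.5857 0.1499 0.1717] [ 0.0165 -1.736  -1.7334] mz 0.045 w 0.0153
0.85 0.17184018898193654 [0.5855 0.15   0.1697]
```

```bash
python3 turn.py 0.85 4 .25 .1718 .5856 .1499; python3 -c "
from h import *
s=env.sense();print(s['t'],s['joint_positions'],s['wrist_force'],s['moment'])
p,d=viewer.read_camera('scene'); cv2.imwrite('pics/z4.png',cv2.resize(p[130:230,235:355,::-1],(600,500),interpolation=2))"
```

```text
11.54 yaw 1.10 z 0.1722 [0.5856 0.1497 0.1721] [-1.028  -0.9805 -0.5715] mz -0.002 w 0.0152
11.88 yaw 1.35 z 0.1726 [0.5855 0.1496 0.1726] [ 0.5985  0.3887 -1.67  ] mz 0.016 w 0.0154
12.21 yaw 1.60 z 0.1730 [0.5854 0.1493 0.173 ] [ 0.2277 -0.9228 -0.7694] mz -0.026 w 0.0154
12.55 yaw 1.85 z 0.1734 [0.5854 0.1492 0.1735] [ 0.8997 -0.4038 -1.6883] mz 0.005 w 0.0153
1.85 0.17340691775005598 [0.5853 0.149  0.1718]
12.55 [ 0.562   1.0495 -1.5034  1.7026  1.0594  1.4471  0.7525] [ 0.8997 -0.4038 -1.6883] [-0.0803 -0.4025  0.005 ]
```

View pics/z4.png

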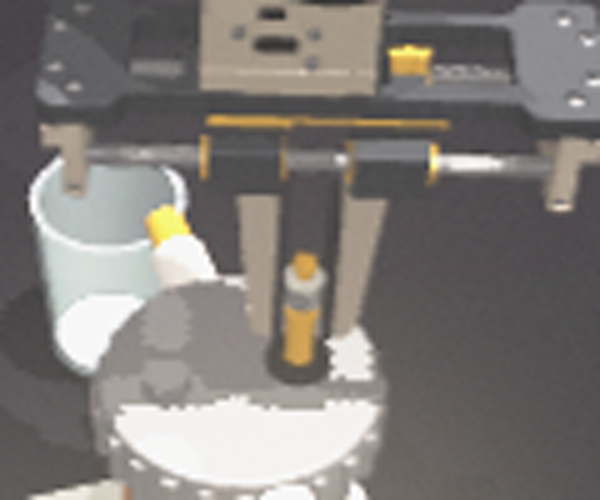

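The nut has visibly risen toward the pin head (gap at about (303,275)). Joint 3 is nearing its limit, so I'll finish the turn with joint 7 plus small lifts.

Run:
```python
from h import *
z=.1734
for k in range(5):
    j=np.array(env.sense()["joint_positions"]); j[6]+=.1; env.goto_joints(j)
    s=env.sense()
    print(round(s["t"],2),j[[2,6]],s["ee_pos"],s["wrist_force"],"mz %.3f w %.4f"%(s["moment"][2],s["gripper_width"]))
    if k<3:
        z+=.00016; env.movel(np.array([s["ee_pos"][0],s["ee_pos"][1],z]),rate=.01)
        s=env.sense(); print("   ",round(s["t"],2),s["ee_pos"],s["wrist_force"],"mz %.3f"%s["moment"][2],s["joint_positions"][[2,6]])
    if abs(s["wrist_force"][2]+1)>5: break
```

```text
12.85 [-1.5034  0.8534] [0.5855 0.1491 0.1736] [ 1.2642 -0.8266 -0.9669] mz -0.054 w 0.0150
    13.1 [0.5855 0.149  0.1736] [ 0.5002 -0.3287 -2.0861] mz -0.017 [-1.5034  0.8519]
13.35 [-1.5034  0.9519] [0.5855 0.149  0.1737] [ 0.3748 -0.5981 -1.1807] mz 0.035 w 0.0152
    13.6 [0.5855 0.149  0.1737] [ 1.0435 -0.5148 -0.1179] mz 0.015 [-1.5034  0.9507]
13.85 [-1.5034  1.0507] [0.5856 0.149  0.1738] [ 1.2255 -2.1737 -0.2246] mz -0.106 w 0.0150
    14.1 [0.5855 0.1489 0.1738] [ 0.5286 -1.6615 -0.7816] mz -0.111 [-1.5034  1.0497]
14.35 [-1.5034  1.1497] [0.5854 0.1487 0.1738] [-0.276  -1.9788 -0.5593] mz -0.097 w 0.0152
14.6 [-1.5033  1.2467] [0.5854 0.1486 0.1738] [ 1.0071 -1.4729 -0.537 ] mz 0.029 w 0.0149
```

Run:
```python
from h import *
for k in range(3):
    j=np.array(env.sense()["joint_positions"]); j[6]+=.08; env.goto_joints(j)
    for i in range(2):
        s=env.sense()
        print(round(s["t"],2),j[[2,6]],s["wrist_force"],"mz %.3f w %.4f"%(s["moment"][2],s["gripper_width"])); env.pause(.05)
p,d=viewer.read_camera('scene'); cv2.imwrite('pics/z5.png',cv2.resize(p[160:220,260:332,::-1],(720,600),interpolation=2))
```

```text
14.85 [-1.5033  1.3226] [ 0.6488 -1.7596 -1.6126] mz -0.065 w 0.0155
14.9 [-1.5033  1.3226] [ 0.9676 -2.3909 -0.4058] mz -0.060 w 0.0151
15.2 [-1.5032  1.3997] [ 0.6812 -2.0511 -0.7052] mz -0.085 w 0.0152
15.25 [-1.5032  1.3997] [ 0.9857 -2.4006 -1.1495] mz -0.099 w 0.0155
15.55 [-1.5032  1.4775] [ 0.2346 -2.2796 -0.541 ] mz -0.141 w 0.0155
15.6 [-1.5032  1.4775] [ 0.1454 -2.3367 -0.3285] mz -0.109 w 0.0151
```

View pics/z5.png

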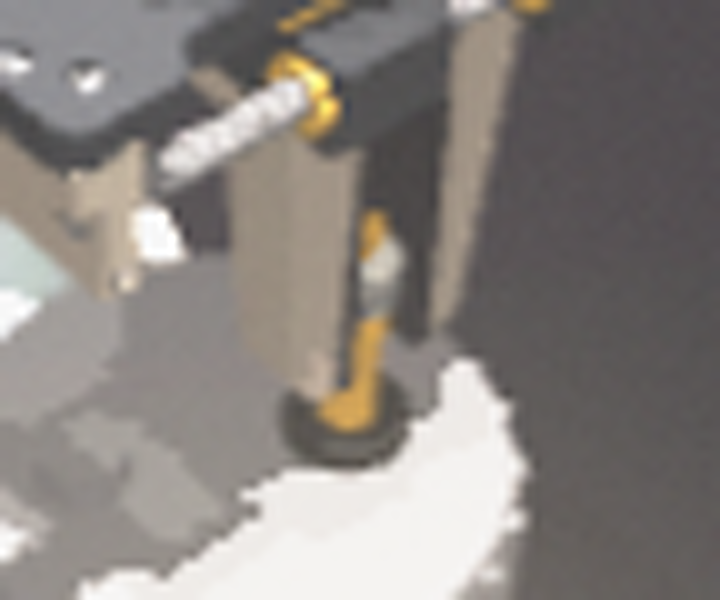

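The moment is about −0.1 N m against the turn, above the 0.05 running torque, so the nut is at its stop and slipping in the pads. Releasing, then lifting and checking.

Run:
```python
from h import *
effector.release()
s=env.sense(); print(s["t"],s["ee_pos"],s["wrist_force"])
env.movel(s["ee_pos"]+np.array([0,0,.12]),rate=.12)
q=solver.inverse_kinematics(np.array([.45,-.20,.32]),rot(-1.4)); print(q)
env.goto_joints([ 0.4077,  0.5238, -1.0138,  1.5713,  0.456 ,  1.3027, -1.2689])
j=env.sense()["joint_positions"]; j[0]-=.75; 
j=np.array(j); env.goto_joints(j)
effector.grasp(20)
s=env.sense(); print(s["t"],s["ee_pos"],s["wrist_force"],s["gripper_width"])
out=[]
for c,(r0,r1,c0,c1) in (("scene",(170,230,245,325)),("top",(165,235,195,275))):
    p,d=viewer.read_camera(c); np.save(c+"2.npy",d); cv2.imwrite(f"pics/{c}6.png",p[:,:,::-1])
    out.append(cv2.resize(p[r0:r0+60,c0:c1,::-1],(400,300),interpolation=2))
    i=viewer.camera_info(c); r0,r1,c0,c1=dict(top=(194,216,208,234),scene=(178,212,284,310))[c]
    P=cloud(d,i,r0,r1,c0,c1).reshape(-1,3); dd=d[r0:r1,c0:c1].ravel()
    P=P[(dd>0)&(np.linalg.norm(P[:,:2]-[.585,.149],axis=1)<.03)]
    h,e=np.histogram(P[:,2],bins=np.arange(.18,.22,.002)); print(c,dict(zip(np.round(e[:-1],3).tolist(),h.tolist())))
    for lo,hi in ((.182,.201),(.2025,.22)):
        q=P[(P[:,2]>lo)&(P[:,2]<hi)]; print(len(q),"mean",q.mean(0),"mid",(q.max(0)+q.min(0))/2)
cv2.imwrite("pics/z6.png",np.hstack(out))
```

```text
16.8917 [0.5855 0.1485 0.1738] [0.4115 0.4774 0.7034]
[-0.4528  0.0945  0.8771  1.8901 -0.0781  1.192  -0.9489]
23.45 [0.3279 0.5094 0.2998] [ 0.2021 -0.535  -0.0538] 0.0003815805199397155
scene {0.18: 8, 0.182: 0, 0.184: 0, 0.186: 2, 0.188: 6, 0.19: 6, 0.192: 8, 0.194: 4, 0.196: 16, 0.198: 21, 0.2: 1, 0.202: 2, 0.204: 7, 0.206: 8, 0.208: 1, 0.21: 0, 0.212: 0, 0.214: 0, 0.216: 0, 0.218: 0}
64 mean [0.5917 0.1516 0.1955] mid [0.5888 0.1506 0.1934]
17 mean [0.5891 0.1509 0.2058] mid [0.5883 0.1506 0.2058]
top {0.18: 0, 0.182: 0, 0.184: 0, 0.186: 0, 0.188: 2, 0.19: 2, 0.192: 1, 0.194: 11, 0.196: 15, 0.198: 14, 0.2: 0, 0.202: 4, 0.204: 7, 0.206: 4, 0.208: 0, 0.21: 0, 0.212: 0, 0.214: 0, 0.216: 0, 0.218: 0}
45 mean [0.5854 0.1475 0.1964] mid [0.5863 0.1483 0.1946]
15 mean [0.5866 0.1486 0.2052] mid [0.5866 0.1485 0.2052]
```

View pics/z6.png

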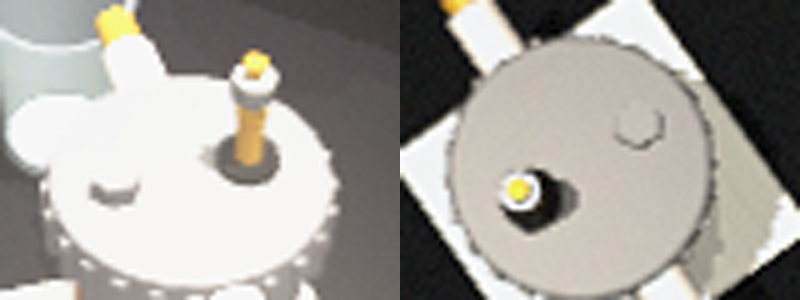

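View pics/scene6.png

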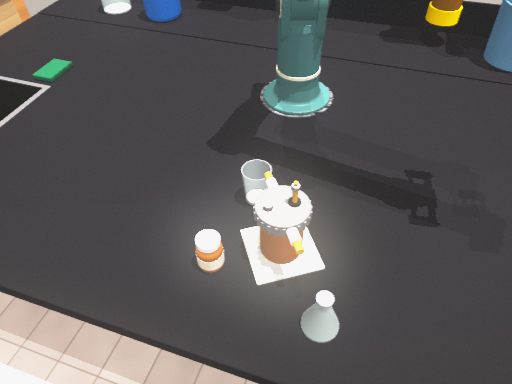

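The nut top rose from about 0.1915 to 0.197 and the pin top is unchanged at 0.2055. The 8.3 mm gap matches a fully unscrewed nut (8 mm), and the glassware is undisturbed. Now the press: closed fingertips, force-guided to about 7 N (pin bottom is 4.5 N, stem limit 12 N).

```bash
cat > press.py <<'E'
from h import *
def fz(n=4):
    a=[]
    for i in range(n): a.append(env.sense()["wrist_force"]); env.pause(.02)
    return np.mean(a,0)
X=np.array([.5863,.1490,0])
j=np.array(env.sense()["joint_positions"]); j[0]+=.75; env.goto_joints(j)
s=env.sense(); R=s["tcp_rot"]; print(s["t"],s["ee_pos"])
yaw=np.arctan2(R[1,2],R[0,2]); R=rot(yaw)
env.movel(X+[0,0,.213],frame=R,rate=.08)
f0=fz(8); z=.213; zc=None
print("f0",f0,env.sense()["ee_pos"])
while z>.1935:
    step=.0008 if zc is None else .0006
    z-=step if zc is None or f<4.8 else .0002
    env.movel(X+[0,0,z],rate=.01); F=fz()-f0; f=F[2]
    s=env.sense(); print(round(s["t"],2),"%.4f"%z,s["ee_pos"],F)
    if zc is None and f>1.5: zc=z
    if f>6.3 or np.abs(F[:2]).max()>6: break
p,d=viewer.read_camera('scene'); cv2.imwrite('pics/z7.png',cv2.resize(p[150:230,240:346,::-1],(720,543),interpolation=2))
E
python3 press.py
```

```text
25.1833 [0.5865 0.151  0.3001]
f0 [0.119  0.0069 0.1189] [0.5866 0.1491 0.2136]
26.87 0.2122 [0.5863 0.149  0.2122] [-0.15    0.3057 -0.0431]
27.18 0.2114 [0.5863 0.149  0.2114] [-0.0534 -0.2751  0.0182]
27.5 0.2106 [0.5863 0.149  0.2106] [-0.0209 -0.0942 -0.2954]
27.82 0.2098 [0.5863 0.149  0.2098] [0.0743 0.0182 0.4308]
28.13 0.2090 [0.5863 0.149  0.209 ] [-0.1937 -0.2962 -0.2067]
28.45 0.2082 [0.5863 0.149  0.2082] [-0.0739 -0.2236  0.1111]
28.77 0.2074 [0.5863 0.149  0.2074] [-0.4602 -0.148  -0.0063]
29.08 0.2066 [0.5864 0.1491 0.2067] [-0.0372  0.1607  0.4436]
29.4 0.2058 [0.5864 0.1491 0.206 ] [ 0.2997 -0.4716  2.4219]
29.72 0.2052 [0.5864 0.1491 0.2053] [0.1496 0.13   2.7218]
30.03 0.2046 [0.5864 0.1491 0.2046] [0.3323 0.1168 2.4467]
30.35 0.2040 [0.5864 0.1491 0.204 ] [0.0526 0.2563 2.6926]
30.67 0.2034 [0.5863 0.149  0.2034] [ 0.8755 -0.2347  3.0968]
30.98 0.2028 [0.5863 0.1491 0.2028] [0.2516 0.0224 2.7014]
31.3 0.2022 [0.5863 0.149  0.2022] [0.5638 0.5553 3.4313]
31.62 0.2016 [0.5863 0.149  0.2016] [0.7811 0.5084 3.6327]
31.93 0.2010 [0.5864 0.1491 0.2011] [0.5759 0.4248 4.1556]
32.25 0.2004 [0.5864 0.1491 0.2008] [-0.2823 -0.2097  6.5616]
```

Force climbed from 2.5 to 4.2 N (the spring) and then broke to the 8 N/mm stem slope at 6.6 N, so the pin is on its stop. Holding there.

Run:
```python
from h import *
for i in range(9):
    env.pause(.25); s=env.sense(); print(round(s["t"],2),s["ee_pos"][2],s["wrist_force"])
p,d=viewer.read_camera('scene'); cv2.imwrite('pics/z8.png',cv2.resize(p[150:230,240:346,::-1],(720,543),interpolation=2))
env.movel(np.array([.5863,.1490,.212]),rate=.02)
env.movel(np.array([.5863,.1490,.30]),rate=.12)
j=np.array(env.sense()["joint_positions"]); j[0]-=.75; env.goto_joints(j)
out=[]
for c,(r0,r1,c0,c1) in (("scene",(170,230,245,325)),("top",(165,225,195,275))):
    p,d=viewer.read_camera(c); np.save(c+"3.npy",d); cv2.imwrite(f"pics/{c}9.png",p[:,:,::-1])
    out.append(cv2.resize(p[r0:r0+60,c0:c1,::-1],(400,300),interpolation=2))
    i=viewer.camera_info(c); r0,r1,c0,c1=dict(top=(194,216,208,234),scene=(178,212,284,310))[c]
    P=cloud(d,i,r0,r1,c0,c1).reshape(-1,3); dd=d[r0:r1,c0:c1].ravel()
    P=P[(dd>0)&(np.linalg.norm(P[:,:2]-[.585,.149],axis=1)<.03)]
    for lo,hi in ((.195,.2005),(.2025,.22)):
        q=P[(P[:,2]>lo)&(P[:,2]<hi)]; print(c,len(q),"mean",q.mean(0))
cv2.imwrite("pics/z9.png",np.hstack(out))
s=env.sense(); print(s["t"],s["ee_pos"],s["wrist_force"])
```

```text
32.55 0.20079079150801518 [0.3575 0.0539 7.1687]
32.8 0.2008034844491146 [-0.0281 -0.1748  6.0962]
33.05 0.2007972099643354 [0.2619 0.4883 6.3341]
33.3 0.20080546349046985 [ 0.7238 -0.5269  6.7552]
33.55 0.20079353248337295 [ 0.5028 -0.3939  6.0189]
33.8 0.2007954785468606 [-0.0068  1.1113  6.3379]
34.05 0.20078440821822013 [0.5277 0.5632 6.6269]
34.3 0.20078906986074357 [-0.1836  0.0546  7.2174]
34.55 0.2007804790775816 [0.81   0.2059 6.0754]
scene 39 mean [0.5906 0.1511 0.1981]
scene 17 mean [0.589  0.1506 0.2057]
top 39 mean [0.5859 0.1479 0.1978]
top 16 mean [0.5864 0.1484 0.2057]
37.9417 [0.329  0.5073 0.299 ] [-0.7237  0.2414 -0.2416]
```

View pics/z8.png

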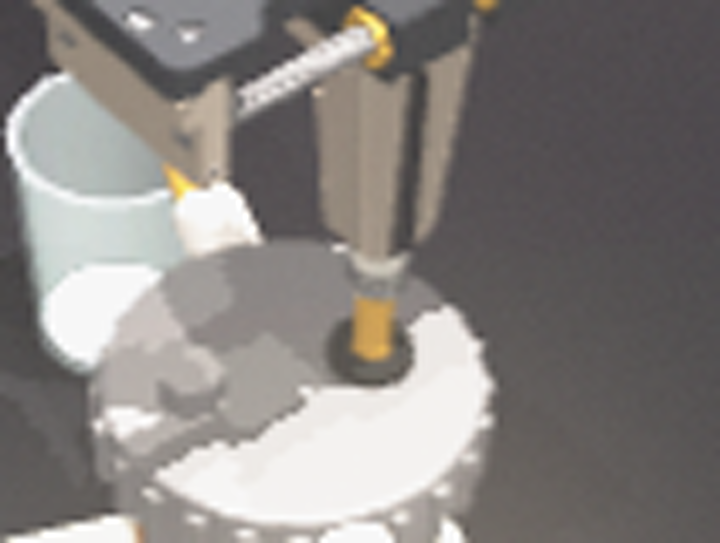

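View pics/z9.png

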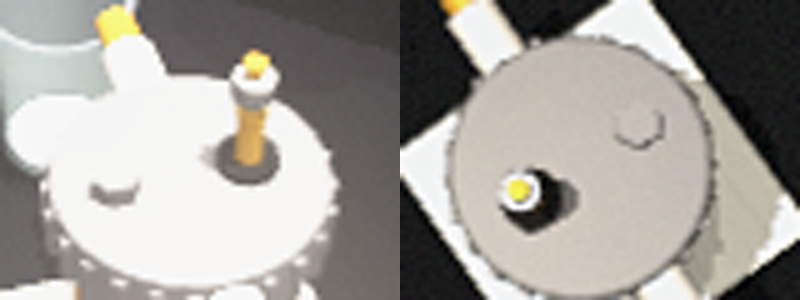

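View pics/scene9.png

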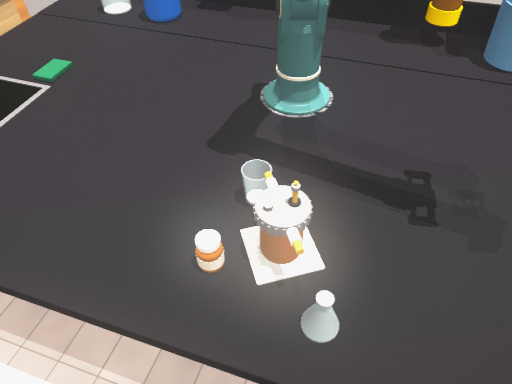

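The picture taken while pressing shows the pin head hidden under the fingertips and the nut down with it at zoomed (378,275). Afterwards the pin is back at z = 0.2057, the nut is still up, and the glassware stands where it did. Handing in.

```bash
python3 -c "
from h import *
print(workorder.finish_job(), env.sense()['t'])"
```

```text
the job is handed in; nothing more can be done
the job is handed in; nothing more can be done
```

The filter is bled and the job handed in at about 38 s of the 72 s allowed; no verdict was reported.

- **Nut:** I turned it counter-clockwise about 4 rad in one grip, with the tool rising along the thread. It ended against the stop: the resisting moment was about 0.1 N m (one reading near zero amid the slipping) against 0.05 N m to turn it. Both cameras then showed it about 5.5 mm higher, close to the 5.8 mm expected.
- **Pin:** I pressed it with closed fingertips until the force left the spring's slope and rose at the stem's 8 N/mm. I held it there at 6 to 7 N for a little over 2 s. After I lifted off, its top was back at its original height of 0.2057 m.
- **Stem:** The press pushed it down by an estimated 0.85 mm, against the 1.5 mm limit. Vertical force while turning stayed within about 2 N.
- **Side force:** It reached about 4 N partway through the turn because the grip was about 1 mm off-axis. I corrected that as the turn went on.
- **Glassware:** In the last pictures the beaker, flask and jar stand where they did, and the arm is clear of everything.

**Less certain:** My estimate of the pin's travel is 4.7 to 5.1 mm, depending on where contact began. That it went fully down rests mainly on the force change at the stop.

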